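# Load the cell into the spring battery holder

## Robot

A 6-joint arm with a two-finger parallel gripper is mounted at the origin on a cart in front of the work surface, level with it; the furniture and walls round the work are solid. World frame = base frame: x ahead of the robot, y to its left, z up, the work surface at z = 0. Lengths are in mm, angles in rad, forces in N, time in s.
With the tool pointing down it reaches from about 350 to 875 mm from the base axis. Payload 4.2 kg.
Tool frame: the origin (TCP) lies between the finger pads; the fingertips stand 25 mm ahead of it and the grasp point (between the pads) lies 6 mm ahead of it; z points along the fingers, y is the line along which they close (so a half turn about z gives the same grasp; the last joint's range is limited). The gripper opens to 85 mm and grips with 20 to 120 N. Pads are 22 mm wide; open, the fingers measure 114 mm over their backs; the gripper's body (76 mm by 85 mm) begins 54 mm behind the grasp point. The pads swing forward as they close: fully open they stand 13 mm farther back than shut.
Start: joints at [-0.855, 0.385, 0.008, 0, -1.194, -0.259], TCP at [275.686, -560.889, 256.312] pointing down, gripper open.
Joint ranges: [-3.14, 3.14], [-1.21, 2.06], [-1.07, 1.41], [-3.16, 2.05], [-2.99, -0.16], [-3.1, 3.1]. Speed limits (rad/s): [2.79, 2.79, 3.14, 3.14, 3.14, 3.14].

## Interface

Orientations are given as a unit quaternion [x, y, z, w].
In Python, from bench import read_state, get_image, job_done gives the robot as it stands.
- The arm moves only by the tool play_rows, never from a script. Its argument "series" is a list of rows, each a list of 6 numbers: the shift along the world's x, y, z in mm, then the turn, a rotation vector about the world's x, y, z in units of 6 degrees (1.0 is 6 degrees). A call has 1 to 20 rows; each row shifts and turns the commanded pose from where the row before left it; what a row does not reach is not made up. A row lasts 1/12 s, in which the tool goes at most 41.7 mm and 7.16 degrees, less where a joint would pass 70% of its speed; a pose out of reach is approached as far as the arm can. A call is refused whole if a number of a shift passes 41.7 or a number of a turn 1, either way. A call with a gripper value outside its range is refused whole. "gripper" is the opening, from 0 (shut) to 1 (fully open), set as the call begins (left out, the last holds). The fingers move at their own pace and stop on an object; the grip force is fixed at half the most. Time passes only in rows, so rows that do not move let the fingers close. It gives the time, the measured TCP pose, the force, the opening and the grip force at its end, in the units of the state.
- read_state(): the state, without advancing time (a new reading comes with each control period).
- get_image(name): name is "side" or "top"; returns a dict with "image" (400x640x3 uint8, red, green, blue), "fx", "fy", "cx", "cy" (pixels), "eye" and "rotation" of the camera in the world. Camera axes: x right, y down, z forward; pixel columns grow to the right and rows downward; lengths in mm; the calibration is good to about 2 mm. A picture is of the moment at which its call begins. There is no depth.
- job_done(): hands the job in; it is judged then, once.
The state is a dict: "clock": time; "joints": joint angles; "joint_vel": joint speeds; "joint_efforts": joint torques, N m; "position": TCP position; "ee_rot": TCP orientation; "contact_force": force on the tool from outside, world axes, zero at the start; "wrist_torque": the same for the moment, N m; "gripper_width": finger opening in mm; "grasp_force": force on a finger pad.
Only numpy, scipy, OpenCV 4.12 (cv2) and the standard library are available. Lean on these libraries where they do the work, as an engineer would, in place of code of your own. Each camera call takes 0.05 s, during which the arm holds its last target. There are 200 camera calls.

## Task

Load the loose cylindrical cell into the battery holder: with its nub end raised, push its flat end back against the sprung contact, then press the nub end down past the lip until it is caught under the lip and the cell lies level between the two contacts. The holder's exact place on its deck is not known, so feel for the spring and work gently, without ramming the spring against its stop or forcing the cell. Let go of the cell and leave the flask, the dish and the small cap where they are.

Things in the scene. Friction and masses are not known exactly. Their poses are not given: they have to be found in the camera images.
- cell: the loose grey cylindrical cell, 18 mm in diameter, 70 mm long overall; origin at the middle of its length on its axis; +x runs along its axis to the nub end. It lies on a rest of two rods (foot 18 mm wide, 10 mm high; stops at both ends 21 mm high; the cell's axis 26 mm above the worktop), its sides free for fingers
- nub (a point): centre of the tip of the cell's nub (nub 8 mm in diameter, standing 1.5 mm proud of the 18 mm shoulder), 35 mm from the cell's middle along its +x
- flat (a point): centre of the cell's flat end, 35 mm from its middle along -x
- holder: fixed flat white deck, 190 x 84 x 16 mm, with the black battery holder; origin under its centre on the worktop; x along its length from spring end to lip end, z up. The holder is screwed firmly through long slots, up to 12 mm either way along x from its nominal place; this shift s is not reported, y and z are exact. Cell-holder forces, all contacts added (12 N when seated), must stay under 35 N
- bed (a point): nominal middle of the seated cell (deck frame x = 1 mm, y = 0, 36 mm above the worktop); the real one lies s further along x. The cell lies there on two steel rods 11 mm apart along x, its underside 27 mm above the worktop. Between the end blocks the holder is at most 16 mm wide, so fingers can pass on both sides, down to the deck's top at 16 mm
- lip (a point): nominal point under the middle of the lip's nose (deck frame x = 31.5 mm, y = 0, 46 mm above the worktop). Steel lip, 16 mm wide, underside 46 and top 50 mm above the worktop, round nose of 2 mm radius; it overhangs by 4.5 mm the end block's inner face at x = s+36 mm, where the nub's contact is. Block 34 mm wide, 12 mm thick, top 48 mm
- spring (a joint): travel in m of the sprung contact, a steel dome of 6 mm radius on the seated cell's axis: 0 free (tip at x = s-28 mm), pushed in towards -x to a hard stop at 0.013; 1 N/mm plus 60 N s/m. Cell home: 0.006; to let the cell's shoulder pass the lip: 0.010 to 0.0115. Its block spans x = s-68 to s-52 mm, 34 mm wide, top 46 mm above the worktop
- flask: bystander: small stoppered glass conical flask, 57 mm wide, 102 mm tall, origin under its centre
- dish: bystander: low round petri dish, 112 mm wide, 29 mm tall, origin under its centre
- cap: bystander: small black tube cap, 20 mm wide, 22 mm tall, origin under its centre
There are look-alikes about, which are no part of the job. Leave any green or turquoise look-alike of the cell alone.

How it is judged (in metres and radians):
On the way:
1. the cell's flat end pushes the sprung contact in by more than 3 mm while the nub end is raised (cell tilted by more than 8 degrees) (value of joint spring above 0.003 m and angle between cell's own x axis and vertical below 1.43 rad and x of nub in the frame of holder above 0 m and contact force between cell and holder above 1 N), for 0.1 s.
At the end, for the whole second after the job is handed in: The cell lies level (within 3 degrees) and still in the holder, nub end under the lip, axis 33.5 to 38.5 mm above the worktop and within 3 mm of the holder's middle line, holding the sprung contact pushed in by 4.5 to 7.5 mm (value of joint spring between 0.0045 and 0.0075 m and angle between cell's own x axis and vertical between 1.52 and 1.62 rad and z of cell in the frame of holder between 0.0335 and 0.0385 m and y of cell in the frame of holder between -0.003 and 0.003 m and x of nub in the frame of holder between 0.02 and 0.052 m and linear speed of cell below 0.01 m/s); the robot touches nothing.
It fails at once if the cell is forced: the forces between cell and holder, added over all contacts, pass 35 N (the seated cell alone makes 12 N) (contact force between cell and holder above 35 N).
It fails at once if the spring is rammed against its stop (pushed in by more than 12.8 mm) (value of joint spring above 0.0128 m).
It fails at once if the flask is moved by more than 15 mm (distance of flask from where it was at the start of the episode above 0.015 m).
It fails at once if the dish is moved by more than 15 mm (distance of dish from where it was at the start of the episode above 0.015 m).
It fails at once if the cap is moved by more than 15 mm (distance of cap from where it was at the start of the episode above 0.015 m).
It also fails if it takes over 72 s, if anything falls off the work surface, if the arm or the gripper's body presses on something with over 40 N, if the wrist force passes 120 N, or if a joint passes its speed limit or range.

## Working session

There is one attempt and no reset: what is moved stays moved. The work goes in short steps, Python scripts to look and compute and a tool call to move; the robot and the scene stay as the last step left them, time stands still between calls to the robot, and variables do not carry over. Pictures are saved under pics/ and viewed, at most 10 in all, crops included, and the job is handed in when it is done.

Besides the shell and the picture viewer there is one more tool, called after ">>>" in YAML: its name, and indented under it one key for each argument. play_rows: Moves the arm, as the interface text tells. Its arguments: {"type":"object","properties":{"series":{"type":"array","items":{"type":"array","items":{"type":"number"}}},"gripper":{"type":"number"}},"required":["series"]}

```bash
mkdir -p pics; ls; cat > h.py <<'E'
import numpy as np, cv2
from bench import read_state,get_image,job_done
def ray(c,u,v):
    d=np.array([(u-c["cx"])/c["fx"],(v-c["cy"])/c["fy"],1.0]); return np.array(c["eye"],float),np.array(c["rotation"],float).reshape(3,3)@d
def onz(c,u,v,z):
    e,d=ray(c,u,v); return e+d*(z-e[2])/d[2]
def proj(c,p):
    q=np.array(c["rotation"]).reshape(3,3).T@(np.array(p,float)-np.array(c["eye"])); return c["cx"]+c["fx"]*q[0]/q[2],c["cy"]+c["fy"]*q[1]/q[2]
def save(c,n): cv2.imwrite(n,np.array(c["image"])[:,:,::-1])
E
python3 - <<'E'
from h import *
for n in("top","side"):
    c=get_image(n); save(c,f"pics/{n}0.png"); print(n,c["fx"],c["fy"],c["cx"],c["cy"],np.round(c["eye"],1),np.round(c["rotation"],3).tolist())
print(read_state())
E
```

```text
pics
top 431.23288179072676 431.23288179072676 315.3507490509062 203.52276458621853 [  88.8  -79.7 1188.7] [0.753, -0.638, 0.105, -0.125]
side 405.011974899143 405.011974899143 318.2117079770351 197.87990260792708 [  12.3 -714.6  679.4] [0.846, -0.271, 0.131, -0.44]
{'clock': 0.1, 'joints': array([-8.55408374e-01,  3.85495735e-01,  6.78284645e-03, -4.44080222e-04,
       -1.19400326e+00, -2.58580928e-01]), 'joint_vel': array([-0.00148152, -0.00245199,  0.00285909,  0.0027683 , -0.00184318,
        0.00054522]), 'joint_efforts': array([ 2.19643748e-04, -3.93320096e+01,  1.88929421e+01,  4.19799060e+00,
       -2.59197936e-03,  1.17545645e-05]), 'position': array([ 275.48394682, -560.49334165,  255.32783918]), 'ee_rot': array([-2.26342909e-01,  9.74047188e-01,  9.44899574e-04, -2.66809896e-04]), 'contact_force': array([0.38203138, 0.31075223, 0.01964777]), 'wrist_torque': array([ 0.01595347, -0.03233058, -0.04789919]), 'grasp_force': 0.0, 'gripper_width': 85.5204057635282}
```

View pics/top0.png

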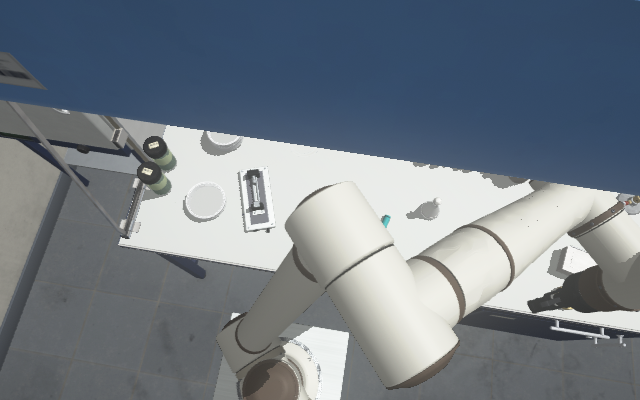

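View pics/side0.png

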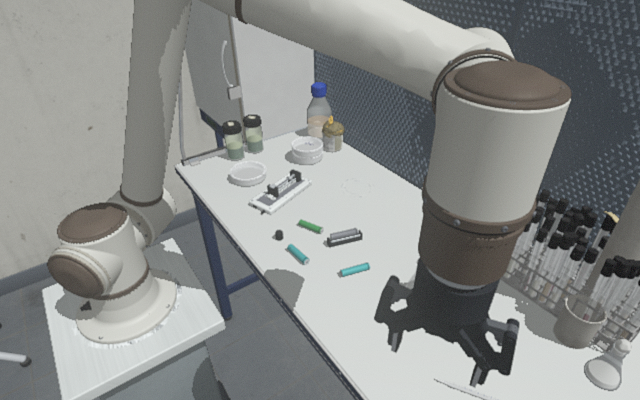

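```bash
sed -i 's/np.array(c\["rotation"\],float).reshape(3,3)/R(c)/; s/np.array(c\["rotation"\]).reshape(3,3)/R(c)/' h.py; cat >> h.py <<'E'
from scipy.spatial.transform import Rotation as Ro
def R(c): return Ro.from_quat(c["rotation"]).as_matrix()
E
python3 - <<'E'
from h import *
c=get_image("side"); im=np.array(c["image"])[:,:,::-1]
a=cv2.resize(im[160:220,235:335],(800,480),interpolation=cv2.INTER_CUBIC)
b=cv2.resize(im[215:255,265:375],(800,291),interpolation=cv2.INTER_CUBIC)
cv2.imwrite("pics/crop1.png",cv2.resize(np.vstack([a,b]),(622,600)))
print("cell",onz(c,345,235,26),"cap",onz(c,279,235,10),"holder",onz(c,283,192,16))
t=get_image("top"); print("holder top",onz(t,257,199,16), "proj cell",proj(t,onz(c,345,235,26)))
im=np.array(t["image"])[:,:,::-1]
cv2.imwrite("pics/crop2.png",cv2.resize(im[160:240,230:290],(450,600),interpolation=cv2.INTER_CUBIC))
E
```

```text
cell [ 494.2281509 -124.3336511   26.       ] cap [371.2744511  -11.25528424  10.        ] holder [474.63657531 140.16888191  16.        ]
holder top [467.54793925 155.26844345  16.        ] proj cell (np.float64(354.70300550450713), np.float64(204.27057047817345))
```

View pics/crop1.png

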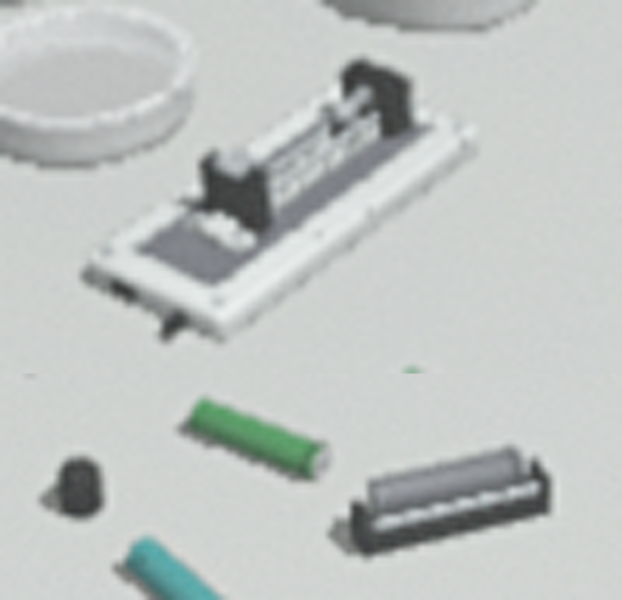

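View pics/crop2.png

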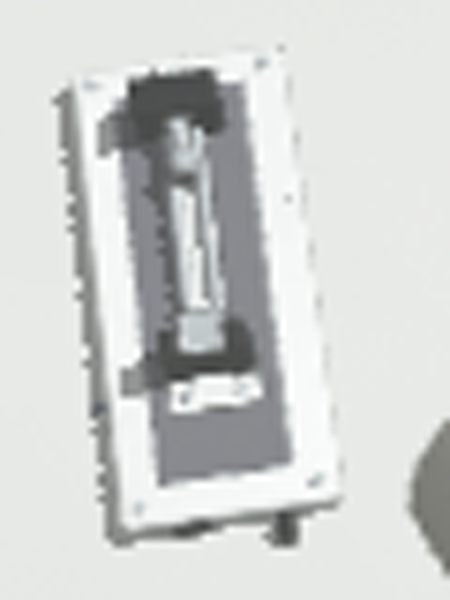

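```bash
python3 - <<'E'
from h import *
c=get_image("side"); im=np.array(c["image"])[:,:,::-1].copy()
b=cv2.resize(im[222:252,322:368],(782,510),interpolation=cv2.INTER_CUBIC); cv2.imwrite("pics/crop3.png",b)
t=get_image("top"); it=np.array(t["image"])[:,:,::-1]
def hol(cm,img,x0,y0,x1,y1):
    g=img[y0:y1,x0:x1].astype(int); 
    print("bg",np.median(g.reshape(-1,3),0))
    return g
# deck corners from top, by eye in crop2 (scale 7.5, off 230,160)
P=[onz(t,230+u/7.5,160+v/7.5,16) for u,v in((75,78),(280,46),(342,497),(115,535))]
for p in P: print(p.round(1))
print([round(float(np.linalg.norm(P[i]-P[(i+1)%4])),1) for i in range(4)])
ce=np.mean(P,0); d=(P[2]+P[3]-P[0]-P[1])/2; print("centre",ce,"yaw",np.degrees(np.arctan2(d[1],d[0])))
# same via side: crop1: rows 480/771*600 => x scale 622/100 , y scale 8*600/771 ; off 235,160
Q=[onz(c,235+u/6.22,160+v/6.226,16) for u,v in((88,270),(222,335),(474,135))]
for p in Q: print("side",p.round(1))
print(np.linalg.norm(Q[0]-Q[1]),np.linalg.norm(Q[1]-Q[2]), "centre",(Q[0]+Q[2])/2)
# cell ends
for u,v in((330,238.5),(362,231)): print("cell end",onz(c,u,v,26).round(1))
E
```

```text
[546.9 223.2  16. ]
[573.5 146.4  16. ]
[396.3  86.6  16. ]
[367.8 167.7  16. ]
[81.3, 187.1, 85.9, 187.5]
centre [471.13413947 155.9933      16.        ] yaw -162.0584677780712
side [369.6 148.4  16. ]
side [394.5  71.   16. ]
side [571.  136.7  16. ]
81.27837908108616 188.36440390880546 centre [470.32315141 142.51992355  16.        ]
cell end [ 456.7 -113.    26. ]
cell end [ 537.8 -137.3   26. ]
```

View pics/crop3.png

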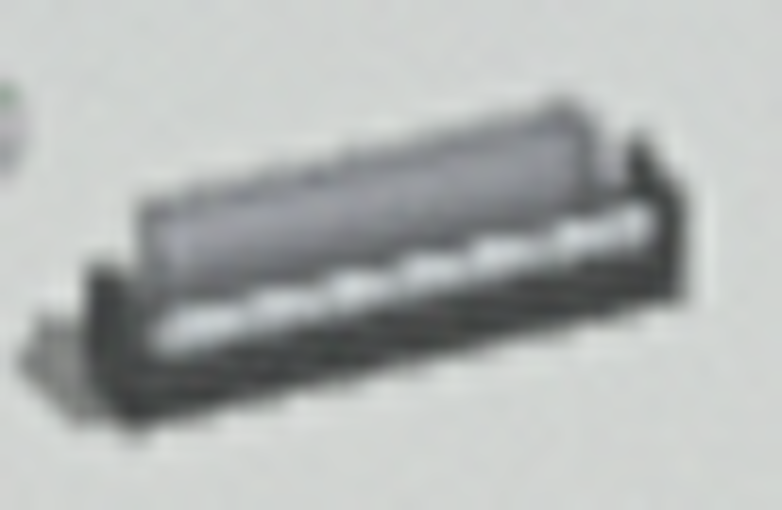

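The grey cell on the black two-rod rest at side px (345,236) fits the task. The green cell at (311,226) and the turquoise ones at (298,253) and (354,269) are look-alikes. The holder is at (283,190), with its lip block nearest the robot. In the top view the elbow hides the cell, so I'll swing the arm aside to see which end has the nub.

>>> play_rows:
  series:
    - [-40,-12,0,0,0,0]
    - [-40,-12,0,0,0,0]
    - [-40,-12,0,0,0,0]
    - [-40,-10,0,0,0,0]
    - [-40,-10,0,0,0,0]
    - [0,0,0,0,0,0]
  gripper: 1

```text
clock: 0.8
position: [69.8, -617.6, 256.2]
ee_rot: [-0.223, 0.975, 0.0, -0.001]
contact_force: [1.2, -1.3, 1.2]
gripper_width: 85.6
grasp_force: 0.0
```

```bash
python3 - <<'E'
from h import *
t=get_image("top"); it=np.array(t["image"])[:,:,::-1]; c=get_image("side"); 
a=it[180:240,320:400]; b=it[160:240,230:310]
cv2.imwrite("pics/crop4.png",np.hstack([cv2.resize(a,(400,300),interpolation=cv2.INTER_CUBIC),cv2.resize(b,(400,400),interpolation=cv2.INTER_CUBIC)[:300]]) if 0 else cv2.resize(it[160:240,315:405],(792,704),interpolation=cv2.INTER_CUBIC)[:600])
for u,v in((88,270),(222,335),(474,135)): print("side deck bottom",onz(c,235+u/6.22,160+v/6.226,0).round(1))
E
```

```text
side deck bottom [378.2 169.2   0. ]
side deck bottom [403.7  90.    0. ]
side deck bottom [584.5 157.2   0. ]
```

View pics/crop4.png

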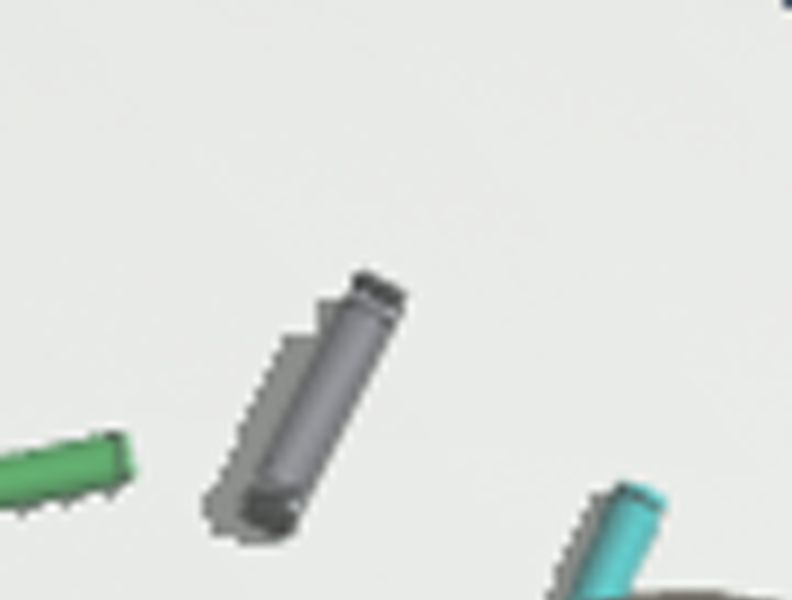

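```bash
python3 - <<'E'
from h import *
t=get_image("top"); c=get_image("side"); f=lambda u,v,z:onz(t,230+u/7.5,160+v/7.5,z); s=lambda u,v,z:onz(c,235+u/6.22,160+v/6.226,z)
for n,p,q in(("near+y",(158,487),(140,250)),("near-y",(292,465),(212,283))): print(n,f(*p,16).round(1),s(*q,16).round(1))
# lip centre top z=50, spring block far
print("lip plate mid z50",f(202,332,50).round(1),s(235,160,50).round(1))
print("rod mid z27",f(197,250,27).round(1))
print("spring blk top front corners z46",f(130,118,46).round(1),f(220,118,46).round(1))
print("lip blk top corners z48",f(148,375,48).round(1),f(255,360,48).round(1))
# pocket edge rows scan in top
im=np.array(t["image"]).astype(float).mean(2)
for v in(205,210,215,218,222): print(v,im[v,240:278].astype(int).tolist())
g=lambda u,v,z:onz(t,315+u/8.8,160+v/8.8,z)
for p in((372,308),(285,488)): print("cell end",g(*p,30).round(1))
E
```

```text
near+y [388.8 155.7  16. ] [395.8 148.2  16. ]
near-y [405.5 107.7  16. ] [409.7 106.7  16. ]
lip plate mid z50 [441.3 145.4  50. ] [443.9 140.3  50. ]
rod mid z27 [480.5 158.7  27. ]
spring blk top front corners z46 [522.4 191.2  46. ] [528.1 157.3  46. ]
lip blk top corners z48 [422.2 162.1  48. ] [434.4 124.1  48. ]
205 [223, 140, 140, 169, 242, 244, 245, 242, 204, 138, 131, 83, 84, 121, 221, 197, 198, 198, 198, 179, 85, 85, 86, 99, 138, 139, 155, 227, 247, 247, 247, 247, 245, 232, 231, 231, 231, 231]
210 [230, 223, 140, 154, 221, 238, 147, 148, 144, 117, 97, 95, 84, 79, 81, 117, 205, 237, 238, 238, 235, 193, 226, 229, 184, 139, 140, 171, 248, 248, 248, 248, 246, 229, 231, 231, 231, 232]
215 [230, 223, 125, 139, 159, 235, 241, 242, 242, 236, 144, 138, 139, 140, 143, 143, 141, 140, 138, 138, 139, 139, 139, 139, 139, 139, 140, 152, 220, 248, 248, 248, 249, 249, 214, 231, 231, 231]
218 [230, 230, 223, 139, 151, 226, 243, 244, 243, 240, 192, 139, 138, 139, 139, 139, 139, 139, 139, 138, 139, 139, 139, 139, 140, 139, 139, 140, 172, 247, 248, 248, 248, 248, 240, 231, 231, 231]
222 [230, 231, 230, 223, 143, 178, 241, 242, 243, 241, 211, 137, 139, 138, 138, 139, 139, 139, 138, 139, 139, 139, 138, 135, 137, 169, 205, 215, 237, 248, 248, 247, 248, 249, 249, 204, 231, 232]
cell end [ 521.7 -127.6   30. ]
cell end [ 456.6 -108.4   30. ]
```

>>> play_rows:
  series:
    - [18,21,0,0,0,0.95]
    - [18,21,0,0,0,0.95]
    - [18,21,0,0,0,0.95]
    - [18,21,0,0,0,0.95]
    - [18,21,0,0,0,0.95]
    - [18,21,0,0,0,0.95]
    - [18,21,0,0,0,0.95]
    - [18,21,0,0,0,0.95]
    - [18,21,0,0,0,0.95]
    - [18,21,0,0,0,0.95]
    - [18,21,0,0,0,0.95]
    - [18,21,0,0,0,0.95]
    - [18,21,0,0,0,0.95]
    - [18,21,0,0,0,0.95]
    - [18,21,0,0,0,0.95]
    - [18,21,0,0,0,0.95]
    - [18,21,0,0,0,0.95]
    - [18,21,0,0,0,0.95]
    - [18,21,0,0,0,0.95]
    - [18,21,0,0,0,0.95]

```text
clock: 2.67
position: [437.2, -194.2, 256.6]
ee_rot: [0.942, -0.337, 0.0, -0.0]
contact_force: [0.5, -0.4, 0.1]
gripper_width: 85.4
grasp_force: 0.0
```

```bash
cat >> h.py <<'E'
def st():
    s=read_state(); M=Ro.from_quat(s["ee_rot"]).as_matrix()
    print("t",round(s["clock"],2),"p",np.round(s["position"],1),"xdir",round(float(np.degrees(np.arctan2(M[1,0],M[0,0]))),2),"z",np.round(M[:,2],4),"j",np.degrees(s["joints"]).round(1),"F",np.round(s["contact_force"],2),"w",round(float(s["gripper_width"]),1),"g",s["grasp_force"]); return s,M
E
python3 - <<'E'
from h import *
st()
t=get_image("top"); im=np.array(t["image"]).astype(float).mean(2)
L=[];Rr=[]
for v in range(186,222):
    r=im[v,225:285]
    w=np.where(r>240)[0]
    if len(w)<4: continue
    # right margin: last white run going left until <193
    j=w[-1]
    while r[j]>193: j-=1
    Rr.append((v,225+j+(193-r[j])/(r[j+1]-r[j])))
    i=w[0]
    while r[i]>193: i+=1
    L.append((v,225+i-1+(r[i-1]-193)/(r[i-1]-r[i])))
def fit(a):
    a=np.array(a); k=np.ones(len(a),bool)
    for _ in range(6):
        p=np.polyfit(a[k,0],a[k,1],1); e=abs(a[:,1]-np.polyval(p,a[:,0])); k=e<max(0.4,1.2*np.median(e))
    return p,k.sum(),e[k].mean()
for n,a in(("L",L),("R",Rr)): print(n,len(a),fit(a))
pl,pr=fit(L)[0],fit(Rr)[0]
for v in(190,205,220):
    a=onz(t,np.polyval(pl,v),v,16);b=onz(t,np.polyval(pr,v),v,16);print(v,a.round(1),b.round(1),((a+b)/2).round(1))
E
```

```text
t 2.67 p [ 437.2 -194.2  256.6] xdir -39.37 z [ 8.e-04 -0.e+00 -1.e+00] j [ -4.4   7.6 -19.3  -0.  -63.   55.1] F [ 0.45 -0.38  0.1 ] w 85.4 g 0.0
L 19 (array([1.22545017e-01, 2.23224680e+02]), np.int64(19), np.float64(0.0978149956023434))
R 19 (array([ -1.36665384, 520.81575564]), np.int64(10), np.float64(1.904337749217035))
190 [489.7 191.1  16. ] [496.6 149.1  16. ] [493.2 170.1  16. ]
205 [445.6 176.   16. ] [442.  197.8  16. ] [443.8 186.9  16. ]
220 [402.6 161.3  16. ] [388.6 245.3  16. ] [395.6 203.3  16. ]
```

>>> play_rows:
  series:
    - [10,15,-12,0,0,0.77]
    - [10,15,-12,0,0,0.77]
    - [11,15,-12,0,0,0.77]
    - [11,15,-12,0,0,0.76]
    - [11,15,-12,0,0,0.76]
    - [0,0,-30,0,0,0]
    - [0,0,-26,0,0,0]
    - [0,0,0,0,0,0]
  gripper: 0.6

```text
clock: 3.38
position: [486.0, -120.0, 135.8]
ee_rot: [0.989, -0.146, -0.005, 0.0]
contact_force: [-0.7, 0.0, 0.3]
gripper_width: 51.1
grasp_force: 0.0
```

```bash
python3 - <<'E'
from h import *
s,M=st()
t=get_image("top"); c=get_image("side"); p=s["position"]
for d in(-35,0,35):
    q=np.array([490,-119,26])+d*M[:,0]; print(d,"top",proj(t,q),"side",proj(c,q))
P=[onz(t,.1225*v+232.27,v,16) for v in(190,205,220)]
for q in P: print(q.round(1))
im=np.array(c["image"])[:,:,::-1]
cv2.imwrite("pics/crop5.png",cv2.resize(im[180:270,290:410],(800,600),interpolation=cv2.INTER_CUBIC))
E
```

```text
t 3.38 p [ 486.  -120.   135.8] xdir -16.75 z [-1.030e-02  7.000e-04 -9.999e-01] j [  4.7  17.7 -25.8  -0.1 -47.1  68.6] F [-0.66  0.03  0.26] w 51.1 g 0.0
-35 top (np.float64(347.48283182820916), np.float64(215.89757466603731)) side (np.float64(328.93851321054655), np.float64(237.52487002403035))
0 top (np.float64(352.6422137027222), np.float64(205.36992028948237)) side (np.float64(342.31102539089517), np.float64(234.52081636173602))
35 top (np.float64(357.71465895434756), np.float64(195.0196590078148)) side (np.float64(355.44846866803266), np.float64(231.5695695011899))
[494.  165.2  16. ]
[449.9 150.4  16. ]
[406.8 136.   16. ]
```

View pics/crop5.png

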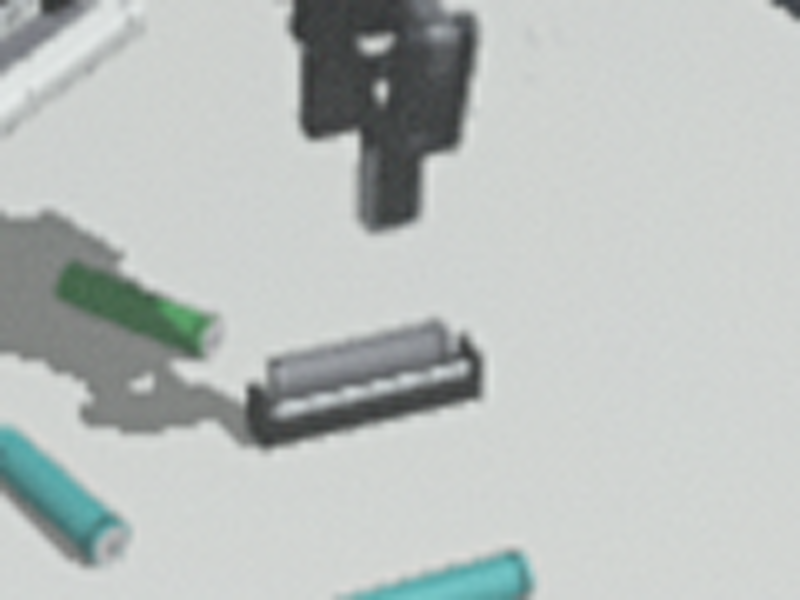

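>>> play_rows:
  series:
    - [1,0,-25,0,0,0]
    - [1,0,-25,0,0,0]
    - [0,0,-20,0,0,0]
    - [0,0,-15,0,0,0]
    - [0,0,-5,0,0,0]
    - [0,0,0,0,0,0]
    - [0,0,0,0,0,0]
    - [0,0,0,0,0,0]

```text
clock: 4.15
position: [492.4, -121.7, 52.1]
ee_rot: [0.989, -0.146, 0.002, -0.0]
contact_force: [0.2, -0.1, -0.2]
gripper_width: 51.2
grasp_force: 0.0
```

```bash
python3 - <<'E'
from h import *
s,M=st()
E
```

```text
t 4.15 p [ 492.4 -121.7   52.1] xdir -16.81 z [ 0.0037 -0.     -1.    ] j [  4.5  25.2 -30.2   0.  -34.4  68.7] F [ 0.25 -0.07 -0.24] w 51.2 g 0.0
```

>>> play_rows:
  series:
    - [0,1,-6,0,0,0.05]
    - [0,0,-4,0,0,0]
    - [0,0,0,0,0,0]
    - [0,0,0,0,0,0]
    - [0,0,0,0,0,0]

```text
clock: 4.57
position: [491.0, -120.8, 40.3]
ee_rot: [0.99, -0.144, -0.0, 0.0]
contact_force: [0.7, 0.7, 0.2]
gripper_width: 51.0
grasp_force: 0.0
```

>>> play_rows:
  series:
    - [0,0,0,0,0,0]
    - [0,0,0,0,0,0]
    - [0,0,0,0,0,0]
    - [0,0,0,0,0,0]
    - [0,0,0,0,0,0]
    - [0,0,0,0,0,0]
    - [0,0,0,0,0,0]
    - [0,0,0,0,0,0]
    - [0,0,0,0,0,0]
    - [0,0,0,0,0,0]
  gripper: 0

```text
clock: 5.4
position: [492.8, -117.1, 41.5]
ee_rot: [0.99, -0.144, 0.002, -0.002]
contact_force: [-2.0, 22.9, 7.9]
gripper_width: 15.9
grasp_force: 58.4
```

```bash
python3 - <<'E'
from h import *
s,M=st()
E
```

```text
t 5.4 p [ 492.8 -117.1   41.5] xdir -16.51 z [ 0.0047  0.0037 -1.    ] j [  4.9  26.2 -30.6  -0.3 -32.9  68.9] F [-2.01 22.91  7.89] w 15.9 g 58.387512266635895
```

>>> play_rows:
  series:
    - [1,2,0,0,0,0]
    - [0,2,0,0,0,0]
    - [0,0,0,0,0,0]
    - [0,0,0,0,0,0]
    - [0,0,0,0,0,0]
    - [0,0,0,0,0,0]

```text
clock: 5.9
position: [493.0, -115.8, 41.0]
ee_rot: [0.99, -0.144, 0.001, -0.001]
contact_force: [-0.5, 9.7, 5.2]
gripper_width: 15.6
grasp_force: 59.1
```

```bash
python3 - <<'E'
from h import *
s,M=st(); print(s["wrist_torque"])
E
```

```text
t 5.9 p [ 493.  -115.8   41. ] xdir -16.53 z [ 0.0026  0.0011 -1.    ] j [  5.1  26.2 -30.7  -0.1 -32.9  68.4] F [-0.53  9.7   5.21] w 15.6 g 59.08436715602875
[2.67735647 0.24328517 0.03447045]
```

>>> play_rows:
  series:
    - [0,0,0,0,0,0]
    - [0,0,0,0,0,0]
    - [0,0,0,0,0,0]
    - [0,1,-2,0,0,0]
    - [0,0,-2,0,0,0]
    - [0,0,0,0,0,0]
    - [0,0,0,0,0,0]
  gripper: 0.35

```text
clock: 6.48
position: [491.7, -115.9, 36.0]
ee_rot: [0.99, -0.144, -0.0, 0.0]
contact_force: [0.2, -0.2, 0.3]
gripper_width: 29.8
grasp_force: 0.0
```

>>> play_rows:
  series:
    - [0,0,0,0,0,0]
    - [0,0,0,0,0,0]
    - [0,0,0,0,0,0]
    - [0,0,0,0,0,0]
    - [0,0,0,0,0,0]
    - [0,0,0,0,0,0]
    - [0,0,0,0,0,0]
  gripper: 0

```text
clock: 7.07
position: [492.2, -115.5, 36.6]
ee_rot: [0.99, -0.144, 0.0, -0.0]
contact_force: [-0.9, 4.7, 3.8]
gripper_width: 15.8
grasp_force: 58.5
```

```bash
python3 - <<'E'
from h import *
s,M=st(); print(s["wrist_torque"])
E
```

```text
t 7.07 p [ 492.2 -115.5   36.6] xdir -16.54 z [ 7.e-04  3.e-04 -1.e+00] j [  5.2  26.7 -30.9  -0.  -32.4  68.3] F [-0.87  4.7   3.81] w 15.8 g 58.527172207832336
[ 1.50240712  0.17533967 -0.04022555]
```

>>> play_rows:
  series:
    - [0,0,10,0,0,0]
    - [0,0,25,0,0,0]
    - [0,0,30,0,0,0]
    - [0,0,35,0,0,0]
    - [-1,11,0,0,0,-0.96]
    - [-1,11,0,0,0,-0.96]
    - [-1,11,0,0,0,-0.96]
    - [-1,11,0,0,0,-0.96]
    - [-1,11,0,0,0,-0.96]
    - [-1,11,0,0,0,-0.96]
    - [-1,11,0,0,0,-0.96]
    - [-1,11,0,0,0,-0.96]
    - [-1,11,0,0,0,-0.96]
    - [-1,11,0,0,0,-0.96]
    - [-1,11,0,0,0,-0.96]
    - [-1,11,0,0,0,-0.96]
    - [-1,11,0,0,0,-0.96]
    - [-1,11,0,0,0,-0.96]
    - [-1,11,0,0,0,-0.96]
    - [-1,11,0,0,0,-0.96]

```text
clock: 8.73
position: [475.6, 60.0, 136.6]
ee_rot: [-0.581, 0.814, -0.0, -0.0]
contact_force: [0.3, 0.3, -0.8]
gripper_width: 15.6
grasp_force: 58.8
```

>>> play_rows:
  series:
    - [-1,11,0,0,0,-0.96]
    - [-1,11,0,0,0,-0.96]
    - [-1,11,0,0,0,-0.96]
    - [-1,11,0,0,0,-0.96]
    - [-1,11,0,0,0,-0.96]
    - [-1,11,0,0,0,-0.96]
    - [-1,11,0,0,0,-0.96]
    - [-1,8,0,0,0,-0.96]
    - [0,4,0,0,0,-0.96]
    - [0,0,0,0,0,0]
    - [0,0,0,0,0,0]
    - [0,0,0,0,0,0]

```text
clock: 9.73
position: [467.8, 148.6, 136.4]
ee_rot: [-0.17, 0.985, -0.0, -0.0]
contact_force: [-1.5, -0.3, -0.9]
gripper_width: 16.1
grasp_force: 58.8
```

```bash
python3 - <<'E'
from h import *
s,M=st()
c=get_image("side");t=get_image("top")
a=cv2.resize(np.array(c["image"])[150:220,240:340,::-1],(571,400),interpolation=cv2.INTER_CUBIC)
b=cv2.resize(np.array(t["image"])[160:240,215:305,::-1],(225*2,400),interpolation=cv2.INTER_CUBIC)[:,:229]
cv2.imwrite("pics/crop6.png",np.hstack([a,b]))
for d in(-35,0,35):
    q=s["position"]+d*M[:,0]+10.6*M[:,2]; print(d,"top",proj(t,q),"side",proj(c,q))
E
```

```text
t 9.73 p [467.8 148.6 136.4] xdir -160.45 z [-3.e-04 -5.e-04 -1.e+00] j [  36.6   16.5  -27.5    0.   -46.  -107.1] F [-1.51 -0.32 -0.93] w 16.1 g 58.75331997871399
-35 top (np.float64(252.41409771625013), np.float64(173.4590544748822)) side (np.float64(284.6803094894441), np.float64(153.28896052408072))
0 top (np.float64(254.12690936207125), np.float64(185.5169170713215)) side (np.float64(276.5997859114442), np.float64(158.48626066254454))
35 top (np.float64(255.87344911491502), np.float64(197.81221901557774)) side (np.float64(268.1764526125144), np.float64(163.90405208388853))
```

View pics/crop6.png

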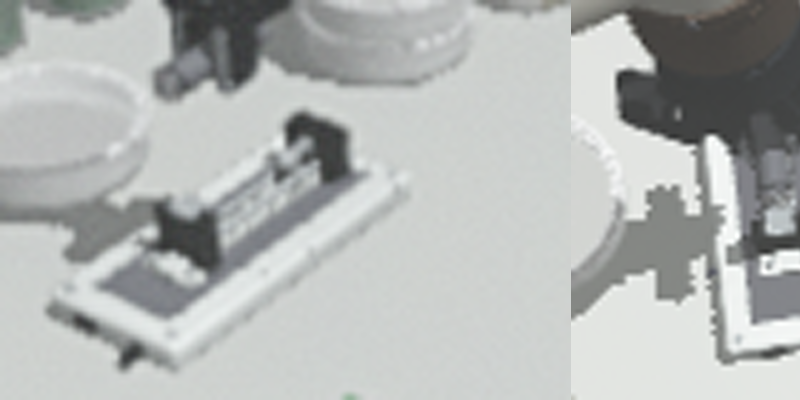

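>>> play_rows:
  series:
    - [0.6,1,-5,0,0,-0.2]
    - [0,1.5,-8,-0.26,0.79,0]
    - [0,1.5,-8,-0.26,0.79,0]
    - [0,1.5,-8,-0.26,0.79,0]
    - [0,1.5,-8,-0.26,0.79,0]
    - [0,0,-8,-0.26,0.79,0]
    - [0,0,-6,0,0,0]
    - [0,0,0,0,0,0]
    - [0,0,0,0,0,0]
    - [0,0,0,0,0,0]
    - [0,0,0,0,0,0]

```text
clock: 10.75
position: [468.3, 156.1, 86.4]
ee_rot: [-0.155, 0.964, -0.034, -0.212]
contact_force: [-0.3, -0.7, -0.7]
gripper_width: 15.8
grasp_force: 58.7
```

```bash
python3 - <<'E'
from h import *
s,M=st(); print(M.round(3))
c=get_image("side");t=get_image("top")
a=cv2.resize(np.array(c["image"])[155:215,240:320,::-1],(400,300),interpolation=cv2.INTER_CUBIC)
b=cv2.resize(np.array(t["image"])[165:245,230:290,::-1],(450,600),interpolation=cv2.INTER_CUBIC)[:,:400]
a=np.vstack([a,a*0]); cv2.imwrite("pics/crop7.png",np.hstack([a,b]))
for d in(-35,0,35):
    q=s["position"]+d*M[:,0]+10.6*M[:,2]; print(d,q.round(1),"top",proj(t,q),"side",proj(c,q))
E
```

```text
t 10.75 p [468.3 156.1  86.4] xdir -161.72 z [-0.3988 -0.1311 -0.9076] j [  33.5   31.8  -12.3   -6.8  -70.1 -101.6] F [-0.35 -0.74 -0.71] w 15.8 g 58.72864544391632
[[-0.862 -0.313 -0.399]
 [-0.285  0.95  -0.131]
 [ 0.42   0.001 -0.908]]
-35 [494.3 164.7  62.1] top (np.float64(253.55278595490876), np.float64(184.15779870876463)) side (np.float64(283.37909184471414), np.float64(172.718176799513))
0 [464.1 154.7  76.8] top (np.float64(254.07069581582175), np.float64(192.86473257244953)) side (np.float64(275.68173557149214), np.float64(173.15873586064458))
35 [433.9 144.8  91.5] top (np.float64(254.61004070666132), np.float64(201.9320252592083)) side (np.float64(267.5817052343137), np.float64(173.62234201759222))
```

View pics/crop7.png

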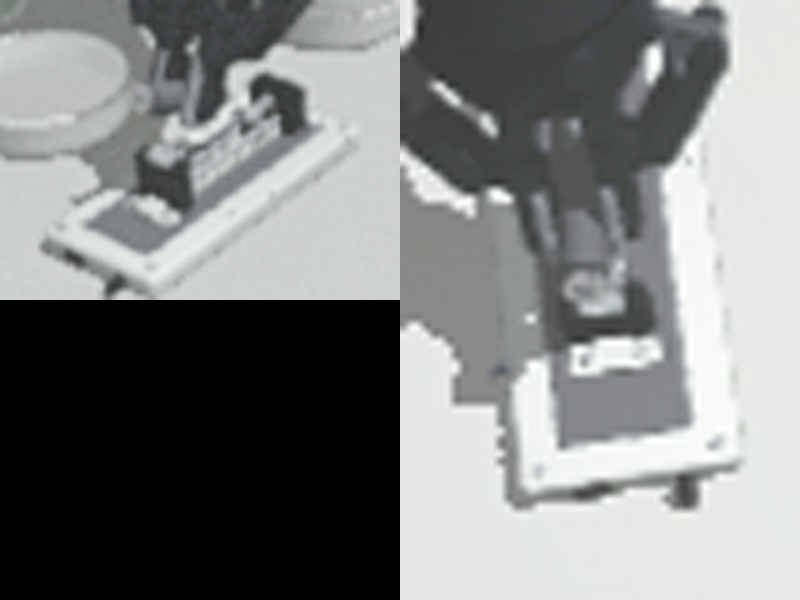

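>>> play_rows:
  series:
    - [0,0,-4,0,0,0]
    - [0,0,-5,0,0,0]
    - [0,0,-5,0,0,0]
    - [0,0,-3,0,0,0]
    - [0,0,-2,0,0,0]
    - [0,0,-1,0,0,0]
    - [0,0,-1,0,0,0]
    - [0,0,0,0,0,0]
    - [0,0,0,0,0,0]

```text
clock: 11.6
position: [468.6, 156.2, 64.3]
ee_rot: [-0.155, 0.964, -0.034, -0.213]
contact_force: [0.8, 0.2, -1.7]
gripper_width: 16.1
grasp_force: 58.8
```

```bash
python3 - <<'E'
from h import *
s,M=st()
E
```

```text
t 11.6 p [468.6 156.2  64.3] xdir -161.74 z [-0.4007 -0.1319 -0.9067] j [  33.5   33.6  -13.1   -6.9  -67.7 -101.2] F [ 0.77  0.22 -1.74] w 16.1 g 58.78596422611736
```

>>> play_rows:
  series:
    - [0,0,-1,0,0,0]
    - [0,0,-1,0,0,0]
    - [0,0,-1,0,0,0]
    - [0,0,-1,0,0,0]
    - [0,0,0,0,0,0]
    - [0,0,0,0,0,0]
    - [0,0,0,0,0,0]

```text
clock: 12.18
position: [468.7, 156.2, 61.9]
ee_rot: [-0.155, 0.964, -0.034, -0.213]
contact_force: [-1.5, -0.3, 9.3]
gripper_width: 16.3
grasp_force: 59.5
```

>>> play_rows:
  series:
    - [0.95,0.32,0,0,0,0]
    - [0.95,0.32,0,0,0,0]
    - [0.95,0.32,0,0,0,0]
    - [0.95,0.32,0,0,0,0]
    - [0,0,0,0,0,0]
    - [0,0,0,0,0,0]
    - [0,0,0,0,0,0]

```text
clock: 12.77
position: [472.8, 157.7, 60.3]
ee_rot: [-0.155, 0.964, -0.034, -0.213]
contact_force: [0.5, -0.6, 1.4]
gripper_width: 16.0
grasp_force: 59.2
```

>>> play_rows:
  series:
    - [0.95,0.32,0,0,0,0]
    - [0.95,0.32,0,0,0,0]
    - [0.95,0.32,0,0,0,0]
    - [0.95,0.32,0,0,0,0]
    - [0,0,0,0,0,0]
    - [0,0,0,0,0,0]
    - [0,0,0,0,0,0]

```text
clock: 13.35
position: [476.1, 158.7, 60.1]
ee_rot: [-0.155, 0.964, -0.034, -0.213]
contact_force: [0.6, 0.4, -1.9]
gripper_width: 15.8
grasp_force: 59.0
```

>>> play_rows:
  series:
    - [0.95,0.32,0,0,0,0]
    - [0.95,0.32,0,0,0,0]
    - [0.95,0.32,0,0,0,0]
    - [0,0,0,0,0,0]
    - [0,0,0,0,0,0]
    - [0,0,0,0,0,0]

```text
clock: 13.85
position: [479.0, 159.7, 60.3]
ee_rot: [-0.155, 0.964, -0.034, -0.213]
contact_force: [-0.0, 0.3, -0.6]
gripper_width: 15.8
grasp_force: 59.0
```

>>> play_rows:
  series:
    - [0.95,0.32,0,0,0,0]
    - [0.95,0.32,0,0,0,0]
    - [0.95,0.32,0,0,0,0]
    - [0,0,0,0,0,0]
    - [0,0,0,0,0,0]
    - [0,0,0,0,0,0]

```text
clock: 14.35
position: [481.8, 160.7, 60.3]
ee_rot: [-0.155, 0.964, -0.034, -0.213]
contact_force: [-0.5, 0.7, -0.6]
gripper_width: 16.4
grasp_force: 58.9
```

>>> play_rows:
  series:
    - [0.95,0.32,0,0,0,0]
    - [0.95,0.32,0,0,0,0]
    - [0.95,0.32,0,0,0,0]
    - [0,0,0,0,0,0]
    - [0,0,0,0,0,0]
    - [0,0,0,0,0,0]

```text
clock: 14.85
position: [484.7, 161.6, 60.3]
ee_rot: [-0.155, 0.964, -0.034, -0.213]
contact_force: [-0.8, -0.7, -1.6]
gripper_width: 16.0
grasp_force: 58.9
```

>>> play_rows:
  series:
    - [0.95,0.32,0,0,0,0]
    - [0.95,0.32,0,0,0,0]
    - [0,0,0,0,0,0]
    - [0,0,0,0,0,0]
    - [0,0,0,0,0,0]

```text
clock: 15.27
position: [486.6, 162.3, 60.3]
ee_rot: [-0.155, 0.964, -0.034, -0.213]
contact_force: [-0.1, 0.1, -0.1]
gripper_width: 16.0
grasp_force: 58.9
```

>>> play_rows:
  series:
    - [0.95,0.32,0,0,0,0]
    - [0.95,0.32,0,0,0,0]
    - [0,0,0,0,0,0]
    - [0,0,0,0,0,0]
    - [0,0,0,0,0,0]

```text
clock: 15.68
position: [488.2, 162.8, 60.3]
ee_rot: [-0.155, 0.964, -0.034, -0.214]
contact_force: [-1.2, 0.1, -0.2]
gripper_width: 15.7
grasp_force: 58.9
```

```bash
python3 - <<'E'
from h import *
s,M=st()
t=get_image("top");c=get_image("side")
for d in(-35,35):
    q=s["position"]+d*M[:,0]+10.6*M[:,2]; print(d,q.round(1),"top",proj(t,q),"side",proj(c,q))
a=cv2.resize(np.array(c["image"])[165:205,250:310,::-1],(600,400),interpolation=cv2.INTER_CUBIC)
b=cv2.resize(np.array(t["image"])[170:230,240:270,::-1],(200,400),interpolation=cv2.INTER_CUBIC)
cv2.imwrite("pics/crop8.png",np.hstack([a,b]))
E
```

```text
t 15.68 p [488.2 162.8  60.3] xdir -161.75 z [-0.4014 -0.1321 -0.9063] j [  33.    35.4  -10.1   -6.6  -68.9 -101. ] F [-1.23  0.11 -0.2 ] w 15.7 g 58.88261318206787
-35 [514.1 171.3  35.9] top (np.float64(253.98542294483298), np.float64(180.7852033902482)) side (np.float64(288.54617028134646), np.float64(177.1812622626659))
35 [453.8 151.5  65.5] top (np.float64(255.00706926720852), np.float64(197.90349938028285)) side (np.float64(273.41667043364237), np.float64(178.21531648298594))
```

View pics/crop8.png

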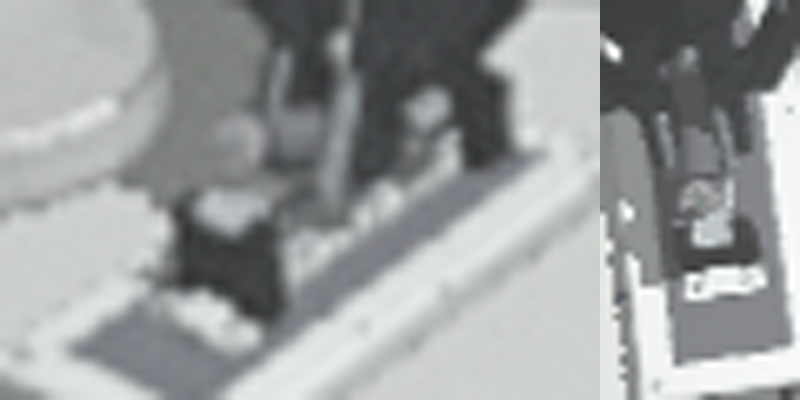

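>>> play_rows:
  series:
    - [0.95,0.32,0,0,0,0]
    - [0.95,0.32,0,0,0,0]
    - [0,0,0,0,0,0]
    - [0,0,0,0,0,0]
    - [0,0,0,0,0,0]
    - [0,0,0,0,0,0]

```text
clock: 16.28
position: [490.1, 163.4, 60.3]
ee_rot: [-0.155, 0.964, -0.034, -0.214]
contact_force: [-3.9, -0.8, 0.2]
gripper_width: 16.0
grasp_force: 58.8
```

>>> play_rows:
  series:
    - [0.95,0.32,0,0,0,0]
    - [0.95,0.32,0,0,0,0]
    - [0,0,0,0,0,0]
    - [0,0,0,0,0,0]
    - [0,0,0,0,0,0]
    - [0,0,0,0,0,0]

```text
clock: 16.78
position: [491.7, 163.9, 60.3]
ee_rot: [-0.155, 0.964, -0.034, -0.214]
contact_force: [-4.7, -1.5, 0.4]
gripper_width: 15.9
grasp_force: 58.8
```

>>> play_rows:
  series:
    - [0.95,0.32,0,0,0,0]
    - [0.95,0.32,0,0,0,0]
    - [0.95,0.32,0,0,0,0]
    - [0,0,0,0,0,0]
    - [0,0,0,0,0,0]
    - [0,0,0,0,0,0]

```text
clock: 17.28
position: [493.6, 164.6, 60.3]
ee_rot: [-0.155, 0.964, -0.035, -0.215]
contact_force: [-6.8, -1.3, 1.2]
gripper_width: 16.0
grasp_force: 58.7
```

>>> play_rows:
  series:
    - [0.95,0.32,0,0,0,0]
    - [0.5,0.15,0,0,0,0]
    - [0,0,0,0,0,0]
    - [0,0,0,0,0,0]
    - [0,0,0,0,0,0]
    - [0,0,0,0,0,0]

```text
clock: 17.78
position: [494.5, 164.8, 60.3]
ee_rot: [-0.155, 0.963, -0.035, -0.216]
contact_force: [-7.6, -0.9, 1.7]
gripper_width: 16.0
grasp_force: 58.7
```

>>> play_rows:
  series:
    - [0,0,0,0,0,0]
    - [0,0,0,0,0,0]

```text
clock: 17.95
position: [494.5, 164.8, 60.3]
ee_rot: [-0.155, 0.963, -0.035, -0.216]
contact_force: [-8.1, -1.1, 1.3]
gripper_width: 15.4
grasp_force: 58.7
```

>>> play_rows:
  series:
    - [0.95,0.32,0,0,0,0]
    - [0.95,0.32,0,0,0,0]
    - [0.95,0.32,0,0,0,0]
    - [0,0,0,0,0,0]
    - [0,0,0,0,0,0]
    - [0,0,0,0,0,0]

```text
clock: 18.45
position: [496.4, 165.4, 60.3]
ee_rot: [-0.154, 0.963, -0.035, -0.217]
contact_force: [-9.0, -1.9, 3.0]
gripper_width: 16.1
grasp_force: 58.6
```

>>> play_rows:
  series:
    - [0,0,0,0,0,0]
    - [0,0,0,0,0,0]

```text
clock: 18.62
position: [496.4, 165.5, 60.3]
ee_rot: [-0.154, 0.963, -0.035, -0.217]
contact_force: [-9.1, -1.3, 1.6]
gripper_width: 15.8
grasp_force: 58.6
```

```bash
cat >> h.py <<'E'
EX=np.array([-.948,-.318,0])
def rel():
    s,M=st(); f=s["contact_force"]; print("Fu",round(float(f@EX),2),"Fz",round(float(f[2]),2),"tilt",round(float(np.degrees(np.arcsin(M[2,0]))),2),"u",round(float((s["position"]-np.array([486.9,162.3,0]))@EX),2),"lat",round(float((s["position"]-np.array([486.9,162.3,0]))@np.array([.318,-.948,0])),2),"tq",s["wrist_torque"].round(2))
E
python3 -c "
from h import *
rel()"
```

```text
t 18.62 p [496.4 165.5  60.3] xdir -161.78 z [-0.4079 -0.1343 -0.9031] j [  32.8   36.2   -8.5   -6.6  -70.1 -100.9] F [-9.11 -1.32  1.58] w 15.8 g 58.64608705043793
Fu 9.05 Fz 1.58 tilt 25.43 u -9.97 lat 0.01 tq [-0.22  1.9  -0.11]
```

>>> play_rows:
  series:
    - [0.8,0.27,0,0,0,0]
    - [0.8,0.27,0,0,0,0]
    - [0,0,0,0,0,0]
    - [0,0,0,0,0,0]
    - [0,0,0,0,0,0]
    - [0,0,0,0,0,0]

```text
clock: 19.12
position: [497.4, 165.8, 60.3]
ee_rot: [-0.154, 0.963, -0.035, -0.218]
contact_force: [-10.2, -1.5, 1.8]
gripper_width: 15.9
grasp_force: 58.6
```

```bash
python3 -c "
from h import *
rel()"
```

```text
t 19.12 p [497.4 165.8  60.3] xdir -161.79 z [-0.4093 -0.1347 -0.9024] j [  32.7   36.3   -8.3   -6.6  -70.3 -100.9] F [-10.21  -1.48   1.84] w 15.9 g 58.63044261932373
Fu 10.15 Fz 1.84 tilt 25.52 u -11.05 lat 0.03 tq [-0.28  2.21 -0.14]
```

>>> play_rows:
  series:
    - [-0.55,-0.18,-0.77,0.085,-0.255,0]
    - [-0.55,-0.18,-0.77,0.085,-0.255,0]
    - [-0.55,-0.18,-0.77,0.085,-0.255,0]
    - [-0.55,-0.18,-0.77,0.085,-0.255,0]
    - [0,0,0,0,0,0]
    - [0,0,0,0,0,0]
    - [0,0,0,0,0,0]

```text
clock: 19.7
position: [495.1, 165.0, 57.2]
ee_rot: [-0.156, 0.974, -0.026, -0.163]
contact_force: [-10.1, -1.9, 3.6]
gripper_width: 16.0
grasp_force: 58.8
```

```bash
python3 -c "
from h import *
rel()"
```

```text
t 19.7 p [495.1 165.   57.2] xdir -161.78 z [-0.31   -0.1019 -0.9453] j [  33.5   33.4  -13.2   -5.6  -62.  -101.8] F [-10.08  -1.92   3.56] w 16.0 g 58.77878665924072
Fu 10.17 Fz 3.56 tilt 19.05 u -8.61 lat 0.06 tq [-0.31  2.51 -0.09]
```

>>> play_rows:
  series:
    - [-0.5,-0.17,-0.75,0.087,-0.258,0]
    - [-0.5,-0.17,-0.75,0.087,-0.258,0]
    - [-0.5,-0.17,-0.75,0.087,-0.258,0]
    - [-0.5,-0.17,-0.75,0.087,-0.258,0]
    - [0,0,0,0,0,0]
    - [0,0,0,0,0,0]
    - [0,0,0,0,0,0]

```text
clock: 20.28
position: [493.1, 164.2, 54.0]
ee_rot: [-0.157, 0.982, -0.017, -0.107]
contact_force: [-11.1, -1.0, 3.2]
gripper_width: 15.8
grasp_force: 58.9
```

```bash
python3 -c "
from h import *
rel()"
```

```text
t 20.28 p [493.1 164.2  54. ] xdir -161.77 z [-0.2056 -0.067  -0.9763] j [  34.4   30.7  -18.2   -4.4  -53.1 -103.2] F [-11.13  -1.03   3.25] w 15.8 g 58.90852689743042
Fu 10.88 Fz 3.25 tilt 12.49 u -6.47 lat 0.14 tq [-0.24  2.71 -0.05]
```

>>> play_rows:
  series:
    - [-0.42,-0.14,-0.83,0.087,-0.258,0]
    - [-0.42,-0.14,-0.83,0.087,-0.258,0]
    - [-0.42,-0.14,-0.83,0.087,-0.258,0]
    - [-0.42,-0.14,-0.83,0.087,-0.258,0]
    - [0,0,0,0,0,0]
    - [0,0,0,0,0,0]
    - [0,0,0,0,0,0]

```text
clock: 20.87
position: [491.5, 163.6, 50.5]
ee_rot: [-0.158, 0.986, -0.008, -0.051]
contact_force: [-11.4, -2.1, 3.9]
gripper_width: 15.8
grasp_force: 59.1
```

```bash
python3 -c "
from h import *
rel()"
```

```text
t 20.87 p [491.5 163.6  50.5] xdir -161.76 z [-0.0983 -0.0311 -0.9947] j [  35.4   28.3  -23.6   -2.6  -43.8 -105.2] F [-11.39  -2.07   3.93] w 15.8 g 59.07223284244537
Fu 11.46 Fz 3.93 tilt 5.92 u -4.82 lat 0.2 tq [-0.19  2.9   0.03]
```

>>> play_rows:
  series:
    - [-0.4,-0.13,-0.82,0.085,-0.25,0]
    - [-0.4,-0.13,-0.82,0.085,-0.25,0]
    - [-0.36,-0.12,-0.82,0.085,-0.25,0]
    - [-0.36,-0.12,-0.82,0.085,-0.25,0]
    - [0,0,0,0,0,0]
    - [0,0,0,0,0,0]
    - [0,0,0,0,0,0]

```text
clock: 21.45
position: [490.0, 162.7, 46.9]
ee_rot: [-0.158, 0.987, 0.001, 0.003]
contact_force: [-11.5, -1.8, 4.2]
gripper_width: 16.0
grasp_force: 59.2
```

```bash
python3 -c "
from h import *
rel()"
```

```text
t 21.45 p [490.  162.7  46.9] xdir -161.76 z [ 0.0063  0.0036 -1.    ] j [ 3.640e+01  2.630e+01 -2.930e+01  1.000e-01 -3.410e+01 -1.083e+02] F [-11.55  -1.82   4.18] w 16.0 g 59.19598639011383
Fu 11.53 Fz 4.18 tilt -0.41 u -3.04 lat 0.6 tq [-0.45  3.03  0.07]
```

>>> play_rows:
  series:
    - [0,0,-0.4,0,0,0]
    - [0,0,0,0,0,0]
    - [0,0,0,0,0,0]

```text
clock: 21.7
position: [490.1, 162.7, 46.8]
ee_rot: [-0.159, 0.987, 0.001, 0.003]
contact_force: [-12.0, -2.2, 5.1]
gripper_width: 15.7
grasp_force: 59.4
```

>>> play_rows:
  series:
    - [-0.7,-0.23,0,0,0,0]
    - [-0.7,-0.23,0,0,0,0]
    - [-0.7,-0.23,0,0,0,0]
    - [0,0,0,0,0,0]
    - [0,0,0,0,0,0]
    - [0,0,0,0,0,0]

```text
clock: 22.2
position: [489.2, 162.5, 46.9]
ee_rot: [-0.159, 0.987, 0.002, 0.005]
contact_force: [-9.0, -2.3, 3.7]
gripper_width: 16.0
grasp_force: 59.2
```

```bash
python3 -c "
from h import *
rel()"
```

```text
t 22.2 p [489.2 162.5  46.9] xdir -161.74 z [ 0.0089  0.0047 -0.9999] j [  36.5   26.2  -29.5    0.2  -33.8 -108.3] F [-8.95 -2.34  3.66] w 16.0 g 59.22937631607056
Fu 9.23 Fz 3.66 tilt -0.57 u -2.25 lat 0.56 tq [-0.64  2.42  0.06]
```

>>> play_rows:
  series:
    - [-0.7,-0.23,0,0,0,0]
    - [-0.7,-0.23,0,0,0,0]
    - [-0.7,-0.23,0,0,0,0]
    - [0,0,0,0,0,0]
    - [0,0,0,0,0,0]
    - [0,0,0,0,0,0]

```text
clock: 22.7
position: [487.7, 162.0, 46.9]
ee_rot: [-0.159, 0.987, 0.002, 0.005]
contact_force: [-7.1, -1.9, 2.1]
gripper_width: 15.7
grasp_force: 59.1
```

```bash
python3 -c "
from h import *
rel()"
```

```text
t 22.7 p [487.7 162.   46.9] xdir -161.74 z [ 0.01    0.0053 -0.9999] j [  36.5   26.   -29.8    0.2  -33.5 -108.4] F [-7.1  -1.87  2.14] w 15.7 g 59.09107804298401
Fu 7.33 Fz 2.14 tilt -0.64 u -0.63 lat 0.52 tq [-0.64  1.98 -0.  ]
```

>>> play_rows:
  series:
    - [-0.7,-0.23,0,0,0,0]
    - [-0.7,-0.23,0,0,0,0]
    - [0,0,0,0,0,0]
    - [0,0,0,0,0,0]
    - [0,0,0,0,0,0]

```text
clock: 23.12
position: [486.7, 161.7, 47.0]
ee_rot: [-0.159, 0.987, 0.002, 0.006]
contact_force: [-6.5, -2.8, 1.8]
gripper_width: 15.8
grasp_force: 59.0
```

>>> play_rows:
  series:
    - [-0.7,-0.23,0,0,0,0]
    - [-0.7,-0.23,0,0,0,0]
    - [0,0,0,0,0,0]
    - [0,0,0,0,0,0]
    - [0,0,0,0,0,0]

```text
clock: 23.53
position: [485.6, 161.4, 47.0]
ee_rot: [-0.159, 0.987, 0.002, 0.006]
contact_force: [-4.8, -2.1, 1.1]
gripper_width: 16.0
grasp_force: 58.9
```

```bash
python3 -c "
from h import *
rel()"
```

```text
t 23.53 p [485.6 161.4  47. ] xdir -161.74 z [ 0.0116  0.0062 -0.9999] j [  36.6   25.8  -30.2    0.2  -33.3 -108.6] F [-4.84 -2.09  1.14] w 16.0 g 58.90827834606171
Fu 5.25 Fz 1.14 tilt -0.74 u 1.48 lat 0.4 tq [-0.74  1.46  0.01]
```

>>> play_rows:
  series:
    - [-0.7,-0.23,0,0,0,0]
    - [-0.5,-0.17,0,0,0,0]
    - [0,0,0,0,0,0]
    - [0,0,0,0,0,0]
    - [0,0,0,0,0,0]

```text
clock: 23.95
position: [485.2, 161.4, 47.1]
ee_rot: [-0.159, 0.987, 0.002, 0.007]
contact_force: [-3.1, -3.6, 0.8]
gripper_width: 16.1
grasp_force: 58.9
```

>>> play_rows:
  series:
    - [-0.7,-0.23,0,0,0,0]
    - [-0.5,-0.17,0,0,0,0]
    - [0,0,0,0,0,0]
    - [0,0,0,0,0,0]
    - [0,0,0,0,0,0]

```text
clock: 24.37
position: [485.0, 161.5, 47.2]
ee_rot: [-0.159, 0.987, 0.003, 0.008]
contact_force: [0.3, -5.4, -2.0]
gripper_width: 15.9
grasp_force: 58.7
```

```bash
python3 -c "
from h import *
rel()"
```

```text
t 24.37 p [485.  161.5  47.2] xdir -161.71 z [ 0.0153  0.008  -0.9999] j [  36.7   25.7  -30.4    0.3  -32.9 -108.7] F [ 0.3  -5.4  -2.04] w 15.9 g 58.693243861198425
Fu 1.43 Fz -2.04 tilt -0.97 u 2.07 lat 0.2 tq [-1.51 -0.02  0.03]
```

>>> play_rows:
  series:
    - [0.1,-0.3,-0.3,0,0,0]
    - [0.1,-0.3,-0.3,0,0,0]
    - [0,0,0,0,0,0]
    - [0,0,0,0,0,0]
    - [0,0,0,0,0,0]

```text
clock: 24.78
position: [485.1, 161.4, 47.1]
ee_rot: [-0.159, 0.987, 0.003, 0.008]
contact_force: [-1.2, -3.0, 1.4]
gripper_width: 15.7
grasp_force: 59.1
```

```bash
python3 -c "
from h import *
rel()"
```

```text
t 24.78 p [485.1 161.4  47.1] xdir -161.69 z [ 0.0156  0.0087 -0.9998] j [  36.7   25.7  -30.4    0.2  -32.8 -108.6] F [-1.23 -2.95  1.42] w 15.7 g 59.06979739665985
Fu 2.1 Fz 1.42 tilt -1.0 u 2.03 lat 0.26 tq [-0.83  0.44 -0.04]
```

>>> play_rows:
  series:
    - [0,0,0,0,0,0]
    - [0,0,0,0,0,0]
    - [0,0,0,0,0,0]
    - [0,0,0,0,0,0]
    - [0,0,0,0,0,0]
  gripper: 0.4

```text
clock: 25.2
position: [484.9, 161.4, 46.8]
ee_rot: [-0.159, 0.987, 0.003, 0.008]
contact_force: [0.8, 0.3, -0.8]
gripper_width: 34.3
grasp_force: 0.0
```

>>> play_rows:
  series:
    - [0,0,3,0,0,0]
    - [0,0,6,0,0,0]
    - [0,0,12,0,0,0]
    - [0,0,20,0,0,0]
    - [0,0,30,0,0,0]
    - [0,0,35,0,0,0]
    - [0,-35,15,0,0,0]
    - [0,-40,0,0,0,0]
    - [0,-40,0,0,0,0]
    - [0,-40,0,0,0,0]
    - [0,-40,0,0,0,0]
    - [0,-40,0,0,0,0]
    - [0,-40,0,0,0,0]
    - [0,-40,0,0,0,0]
    - [0,-40,0,0,0,0]
    - [0,0,0,0,0,0]
    - [0,0,0,0,0,0]

```text
clock: 26.62
position: [484.0, -196.1, 167.9]
ee_rot: [-0.157, 0.988, 0.003, 0.008]
contact_force: [-0.3, 0.0, -0.1]
gripper_width: 34.6
grasp_force: 0.0
```

```bash
python3 - <<'E'
from h import *
rel()
c=get_image("side");t=get_image("top")
bed=np.array([474.5,157,36])
for n,k in(("top",t),("side",c)):
    im=np.array(k["image"]); save(k,f"pics/end_{n}.png")
    g=im.astype(int); 
    # cell body: mean grey purple-ish, print profile along the holder axis at z=45 (cell top)
    out=[]
    for u in range(-70,60,4):
        q=np.array([449.9-25.4*EX[0]*-1*-1,0,0]) if 0 else np.array([449.9,150.4,45])+EX*(-25.4+u)+np.array([.318,-.948,0])*.7
        x,y=proj(k,q); out.append((u,tuple(cv2.getRectSubPix(im,(1,1),(float(x),float(y)))[0,0].tolist())))
    print(n,out)
E
```

```text
t 26.62 p [ 484.  -196.1  167.9] xdir -161.98 z [ 0.0145  0.0079 -0.9999] j [ -4.5  16.8 -21.2  -0.7 -51.2 -67. ] F [-0.32  0.01 -0.1 ] w 34.6 g 0.0
Fu 0.3 Fz -0.1 tilt -0.93 u 116.7 lat 338.82 tq [ 0.11  0.06 -0.04]
top [(-70, (75, 76, 76)), (-66, (74, 75, 75)), (-62, (74, 75, 75)), (-58, (106, 109, 109)), (-54, (169, 175, 176)), (-50, (212, 217, 219)), (-46, (186, 192, 194)), (-42, (169, 173, 175)), (-38, (134, 135, 140)), (-34, (133, 133, 140)), (-30, (133, 134, 140)), (-26, (132, 135, 140)), (-22, (133, 135, 140)), (-18, (135, 136, 141)), (-14, (136, 138, 143)), (-10, (137, 139, 145)), (-6, (139, 141, 145)), (-2, (138, 140, 146)), (2, (138, 140, 145)), (6, (139, 141, 146)), (10, (141, 143, 147)), (14, (143, 145, 150)), (18, (142, 145, 150)), (22, (146, 149, 153)), (26, (187, 193, 196)), (30, (177, 184, 185)), (34, (116, 118, 118)), (38, (115, 117, 116)), (42, (110, 110, 105)), (46, (125, 124, 118)), (50, (131, 131, 125)), (54, (120, 118, 113)), (58, (93, 90, 85))]
side [(-70, (93, 96, 95)), (-66, (62, 64, 64)), (-62, (64, 64, 66)), (-58, (64, 65, 65)), (-54, (55, 56, 55)), (-50, (81, 83, 83)), (-46, (178, 182, 182)), (-42, (199, 204, 203)), (-38, (174, 178, 178)), (-34, (160, 164, 164)), (-30, (177, 181, 181)), (-26, (187, 191, 191)), (-22, (169, 172, 172)), (-18, (175, 179, 179)), (-14, (186, 191, 190)), (-10, (188, 192, 192)), (-6, (181, 186, 186)), (-2, (179, 184, 184)), (2, (189, 193, 193)), (6, (185, 189, 189)), (10, (173, 177, 178)), (14, (188, 192, 192)), (18, (197, 201, 201)), (22, (182, 187, 188)), (26, (176, 182, 185)), (30, (128, 132, 136)), (34, (104, 108, 109)), (38, (99, 101, 102)), (42, (66, 68, 68)), (46, (58, 60, 59)), (50, (116, 121, 119)), (54, (183, 187, 185)), (58, (168, 172, 170))]
```

```bash
python3 - <<'E'
from h import *
c=get_image("side"); im=np.array(c["image"]).astype(int)
for u in(-36,-28,-12,4,20,28):
    q=np.array([449.9,150.4,0])+EX*(-25.4+u); 
    x,y0=proj(c,[q[0],q[1],45]); _,y1=proj(c,[q[0],q[1],27])
    col=int(round(x)); print(u,col,"top/bot rows",round(y0,1),round(y1,1),[(r,int(im[r,col,1]),int(im[r,col,2]-im[r,col,0])) for r in range(int(y0)-6,int(y1)+5)])
E
```

```text
-36 287 top/bot rows 175.4 180.6 [(169, 209, 2), (170, 208, 2), (171, 210, 1), (172, 209, 1), (173, 209, 2), (174, 207, 3), (175, 178, 2), (176, 137, 3), (177, 132, 8), (178, 138, 7), (179, 138, 8), (180, 133, 8), (181, 119, 7), (182, 114, 4), (183, 174, 4), (184, 187, 6)]
-28 285 top/bot rows 176.6 181.8 [(170, 207, 1), (171, 207, 1), (172, 208, 0), (173, 209, 1), (174, 209, 0), (175, 214, 1), (176, 221, 2), (177, 194, 3), (178, 148, 8), (179, 137, 8), (180, 138, 7), (181, 135, 7), (182, 124, 7), (183, 114, 5), (184, 135, 8), (185, 176, 7)]
-12 282 top/bot rows 179.0 184.2 [(173, 208, 1), (174, 207, 2), (175, 209, 0), (176, 208, 0), (177, 214, 1), (178, 219, 3), (179, 191, 5), (180, 148, 7), (181, 139, 7), (182, 139, 8), (183, 139, 8), (184, 125, 7), (185, 113, 6), (186, 136, 6), (187, 177, 8), (188, 184, 5)]
4 278 top/bot rows 181.5 186.7 [(175, 208, 1), (176, 208, 1), (177, 208, 2), (178, 208, 1), (179, 206, 1), (180, 203, 2), (181, 216, 3), (182, 184, 4), (183, 134, 8), (184, 135, 8), (185, 140, 8), (186, 132, 7), (187, 110, 7), (188, 93, 5), (189, 132, 7), (190, 139, 4)]
20 274 top/bot rows 184.0 189.3 [(178, 207, 1), (179, 210, 1), (180, 209, 1), (181, 208, 1), (182, 205, 1), (183, 203, 2), (184, 191, 5), (185, 185, 8), (186, 179, 9), (187, 143, 8), (188, 84, 3), (189, 64, 0), (190, 60, 1), (191, 64, 5), (192, 64, 4), (193, 64, 0)]
28 272 top/bot rows 185.3 190.5 [(179, 207, 0), (180, 206, 2), (181, 208, 1), (182, 209, 1), (183, 204, 1), (184, 190, 6), (185, 165, 7), (186, 125, 7), (187, 114, 5), (188, 90, 3), (189, 68, 2), (190, 66, 0), (191, 64, -3), (192, 67, 2), (193, 62, 2), (194, 68, -3)]
```

```bash
python3 -c "
from bench import *
print(job_done())"
```

```text
the job is handed in; nothing more can be done
None
```

The cell is in the holder, released and lying level to within about 1.5° in the last images, with the nub end under the lip. I handed the job in at about 27 s on the robot's clock; no verdict came back.

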